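# Pump the model turntable round and lock it

### The arm

A 6-joint arm with a two-finger parallel gripper is mounted at the origin on the work surface. World frame = base frame: x ahead of the robot, y to its left, z up, the work surface at z = 0. Lengths are in mm, angles in rad, forces in N, time in s.
With the tool pointing down it reaches from about 300 to 775 mm from the base axis. Payload 14.6 kg.
Tool frame: the origin (TCP) lies at the very end of the fingers, on their centre line; the grasp point (between the pads) lies 19 mm behind it; z points along the fingers, y is the line along which they close (so a half turn about z gives the same grasp; the last joint's range is limited). The gripper opens to 94 mm and grips with 3 to 60 N. Pads are 16 mm wide; open, the fingers measure 119 mm over their backs; the gripper's body (75 mm by 177 mm) begins 78 mm behind the grasp point.
Start: joints at [1.14, 0.3, 1.521, -0, 1.321, -0.067], TCP at [195.702, 513.994, 168.446] pointing down, gripper open.
Joint ranges: [-3.03, 3.03], [-0.79, 2.21], [0.23, 2.52], [-1.04, 4.18], [0, 3.07], [-2.55, 2.55]. Speed limits (rad/s): [2.22, 2.22, 2.57, 3.14, 3.14, 3.14].

### API

Orientations are given as [roll, pitch, yaw] about the fixed x, y, z axes, in that order (R = Rz(yaw) Ry(pitch) Rx(roll)).
In Python, from cell import manip gives the robot as it stands.
- The arm moves only by the tool servo_tool, never from a script. Its argument "motion" is a list that holds one entry, the list of rows, each a list of 7 numbers: the shift along the world's x, y, z as a fraction of full scale, then the turn, a rotation vector about the world's x, y, z as a fraction of full scale, then the closure, from 0 (fully open) to 1 (shut). In form: [[[x, y, z, rx, ry, rz, gripper], ...]]. A call has 1 to 10 rows; each row is the pose to reach, as a shift and turn from the pose commanded when the call began, turning the shorter way round; what a row does not reach only later rows make up. Full scale, the value 1, is 0.5 m for a shift and pi rad for a turn. A row lasts 1/10 s, in which the tool goes at most 50 mm and 8.59 degrees, less where a joint would pass 70% of its speed; a pose out of reach is approached as far as the arm can. A call with a number of a shift or a turn outside -1 to 1 is refused whole. A call with a gripper value outside its range is refused whole. The fingers move at their own pace and stop on an object; "newtons" is the grip in N (left out, the last holds). Time passes only in rows, so rows that repeat a pose let the fingers close. It gives the time, the measured TCP pose, the force, the opening and the grip force at its end, in the units of the state.
- manip.read_state(): the state, without advancing time (a new reading comes with each control period).
- manip.camera(name): name is "scene" or "top" or "wrist"; returns a dict with "frame" (480x640x3 uint8, red, green, blue), "range_z" (480x640 float32, mm along the optical axis (not along the pixel's ray), 0 where there is no reading), "vfov" (degrees; the focal length in pixels is half the picture's height over the tangent of half this angle, whatever the lens; pixels are square), "cx", "cy" (the principal point, pixels), "k1" (the pictures are not rectified: a ray, as slopes to the right and down, at radius r is drawn at 1 + k1 r^2 times it, then the intrinsics apply), "cam_to_world" (4x4, takes a point from camera to world coordinates). Camera axes: x right, y down, z forward; pixel columns grow to the right and rows downward; lengths in mm; the calibration is good to about 2 mm. A picture is of the moment at which its call begins.
- manip.sign_off(): hands the job in; it is judged then, once.
The state is a dict: "clock": time; "joints": joint angles; "qd": joint speeds; "effort": joint torques, N m; "eef_pos": TCP position; "eef_rot": TCP orientation; "wrist_force": force on the tool from outside, world axes, zero at the start; "moment": the same for the moment, N m; "finger_gap": finger opening in mm; "finger_force": force on a finger pad.
Only numpy, scipy, OpenCV 4.12 (cv2) and the standard library are available. Lean on these libraries where they do the work, as an engineer would, in place of code of your own. Each camera call takes 0.05 s, during which the arm holds its last target. There are 200 camera calls.

### The job

The locomotive on the model turntable has to go into the grey engine shed: pump the hand lever back and forth, gently from one sprung buffer to the other without forcing either, so that the ratchet carries the bridge round a tooth at a time until its fork faces the locking bolt. Then push the bolt fully home into the fork so that the bridge is locked straight, and let go. Do not touch the bridge or locomotive, and leave everything else where it stands.

Things in the scene. Friction and masses are not known exactly. Their poses are not given: they have to be found in the camera images.
- turntable: Turntable panel, a fixed scenery board 420 x 480 x 12 mm. Origin: centre of its underside, on the vertical turning axis shared by bridge and lever. +x points roughly away from the robot. In its frame the lever points along 225 deg (robot's right), the locking bolt lies on the radius at 135 deg (robot's left); the grey engine shed (105 mm high) is at -45 deg, 207 mm out, across the pit.
- bridge (a joint): Angle (rad) of the bridge, growing anticlockwise from above; 0 = lined up with the shed road, fork facing the bolt. Starts between -1.2 and -0.6. A model locomotive is fixed on it (top 102 mm). It turns stiffly (0.5 N m) and stays where left. 24 pin teeth on its rim, 0.262 rad apart: each full forward lever stroke advances it one tooth (the first a tooth or less).
- fork (a point): Mouth of the fork at the bolt end of the bridge, on its centre line, 104 mm from the axis, 38 mm high: two steel jaws 19 mm apart, flaring to 37 mm at 125 mm from the axis. After each forward stroke the bridge stands within about 0.1 rad of 0, -0.262, -0.524 ...; once within 0.12 rad of 0 no more strokes are needed: the round-nosed bolt wedges it straight.
- lever (a joint): Angle (rad) of the hand lever; 0 = along 225 deg in the panel's frame; anticlockwise = forward, driving stroke (handle goes to the panel's +x, -y). On the way back its sprung pawl clicks over the next pin, which needs just over 0.262 rad of travel. Free span between the buffers: 0.283 rad (49 mm at the handle), nominally -0.141 to 0.141 but hand-set, shifted up to 0.075 either way, unmeasured.
- lever_grip (a point): Grip point in the lever's handle, an upright round black post 20 mm in diameter, 172 mm from the axis, top at 102 mm; this point is on its axis at 75 mm height. The sprung buffers either side of the lever stand at most 43 mm high. At the handle the forward stroke takes about 3 to 4 N, the return 1 to 2 N; a buffer adds about 2.3 N per mm of handle travel.
- front_buffer (a joint): Compression (m) of the sprung buffer that ends the forward stroke: 0 free, 3 N per mm at the buffer (which is 150 mm from the axis), solid at 0.010. 0.001 to 0.003 is a proper touch, more than 0.005 (15 N) is forcing it.
- rear_buffer (a joint): The same for the buffer that ends the return stroke.
- bolt (a joint): Travel (m) of the locking bolt towards the axis: 0 withdrawn, 0.040 fully home against its own end stop. It is a round steel bar, 18 mm in diameter with a round nose, lying 38 mm above the table and sliding in its guide with about 2 N of friction; pushing it in wedges the bridge straight, which takes up to about 10 N.
- bolt_grip (a point): The grip point in the bolt's handle: an upright round black post, 20 mm in diameter, top at 102 mm; this point is on its axis at 77 mm height, 177 mm from the turning axis when the bolt is withdrawn, 137 mm when it is home.
- tree: Bystander: model tree on a 44 mm disc, 73 mm high; origin at its foot.
- wagon: Bystander: model wagon 72 x 30 x 32 mm; origin under its centre.
- hut: Bystander: brick model hut 48 x 62 x 60 mm; origin under its centre.
- mug: Bystander: white mug, 80 mm across, 95 mm high.
- paint_jar: Bystander: glass paint jar, 56 mm across, 60 mm high.
- driver: Bystander: screwdriver lying flat.
- spray_can: Bystander: aluminium spray can, 52 mm across, 160 mm high.

How it is judged:
By the outcome, as a careful person would: the job done as asked, in the order asked, and still so for the second after the job is handed in, with the robot touching nothing.
It also fails if it takes over 70 s, if anything falls off the work surface, if the arm or the gripper's body presses on something with over 40 N, if the wrist force passes 120 N, or if a joint passes its speed limit or range.

## Working session

There is one attempt and no reset: what is moved stays moved. The work goes in short steps, Python scripts to look and compute and a tool call to move; the robot and the scene stay as the last step left them, time stands still between calls to the robot, and variables do not carry over. Pictures are saved under pics/ and viewed, at most 10 in all, crops included, and the job is handed in when it is done.

Besides the shell and the picture viewer there is one more tool, called after "Request:" as name(argument=value, ...) on one line, values as JSON. servo_tool: Moves the arm, as the interface text tells. Its arguments: {"type":"object","properties":{"motion":{"type":"array"},"newtons":{"type":"number"}},"required":["motion"]}

```bash
mkdir -p pics; cat > h.py <<'E'
import numpy as np, cv2
from cell import manip
def cam(n):
    c=manip.camera(n); c['f']=240/np.tan(np.radians(c['vfov'])/2); return c
def ray(c,u,v):
    K=np.array([[c['f'],0,c['cx']],[0,c['f'],c['cy']],[0,0,1]])
    x,y=(u-c['cx'])/c['f'],(v-c['cy'])/c['f']; a,b=x,y
    for _ in range(20):
        s=1+c['k1']*(a*a+b*b); a,b=x/s,y/s
    T=np.array(c['cam_to_world']); return T[:3,3],T[:3,:3]@np.array([a,b,1.])
def onz(c,u,v,z):
    o,d=ray(c,u,v); return o+d*(z-o[2])/d[2]
def depth(c,u,v):
    o,d=ray(c,u,v); return o+d*c['range_z'][int(v),int(u)]
def cloud(c):
    T=np.array(c['cam_to_world']); v,u=np.mgrid[:480,:640]
    x,y=(u-c['cx'])/c['f'],(v-c['cy'])/c['f']; a,b=x,y
    for _ in range(10):
        s=1+c['k1']*(a*a+b*b); a,b=x/s,y/s
    P=np.stack([a,b,np.ones_like(a)],-1)*c['range_z'][...,None]
    return P@T[:3,:3].T+T[:3,3]
E
python3 - <<'E'
from h import *
for n in ['top','scene']:
    c=cam(n); cv2.imwrite(f'pics/{n}0.png',c['frame'][...,::-1]); np.savez(f'{n}0.npz',**c)
    print(n,c['vfov'],c['cx'],c['cy'],c['k1'],np.round(c['cam_to_world'],3).tolist())
print(manip.read_state())
E
```

```text
top 46.50541038106698 323.57503816169583 243.9760194962413 -0.16745233380060176 [[-0.006, -0.996, 0.084, 414.322], [-1.0, 0.006, -0.006, -42.938], [0.006, -0.084, -0.996, 1770.956], [0.0, 0.0, 0.0, 1.0]]
scene 47.37783285246637 324.7252509763166 238.86959189406312 0.05478835132184503 [[-0.227, 0.824, -0.519, 1255.075], [0.974, 0.199, -0.11, 107.742], [0.013, -0.53, -0.848, 1240.858], [0.0, 0.0, 0.0, 1.0]]
{'clock': 0.1, 'joints': array([ 1.14038965e+00,  3.00390421e-01,  1.52144838e+00,  1.18249786e-05,
        1.32068651e+00, -6.66106266e-02]), 'qd': array([ 1.10863192e-03,  2.62752406e-05, -1.14609388e-03,  9.76159824e-04,
       -2.32143034e-03, -5.39709091e-04]), 'effort': array([ 1.64996716e-03, -5.32634032e+01, -3.53286660e+01,  7.09603890e-02,
        2.35273369e-02, -1.50325627e-05]), 'eef_pos': array([195.6093791 , 513.78667901, 167.98673455]), 'eef_rot': array([-3.14066282e+00, -7.35080300e-05,  2.77779363e+00]), 'wrist_force': array([ 0.27241524,  0.83601087, -0.4605459 ]), 'moment': array([-0.01962856, -0.02766721, -0.03467394]), 'finger_force': 0.0, 'finger_gap': 93.76208169753184}
```

View pics/top0.png

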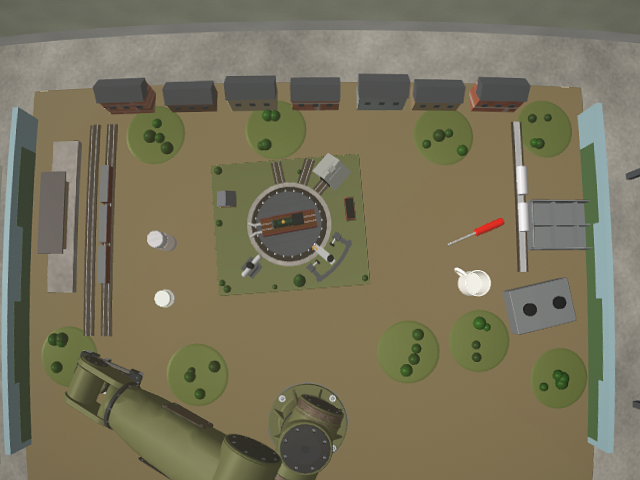

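View pics/scene0.png

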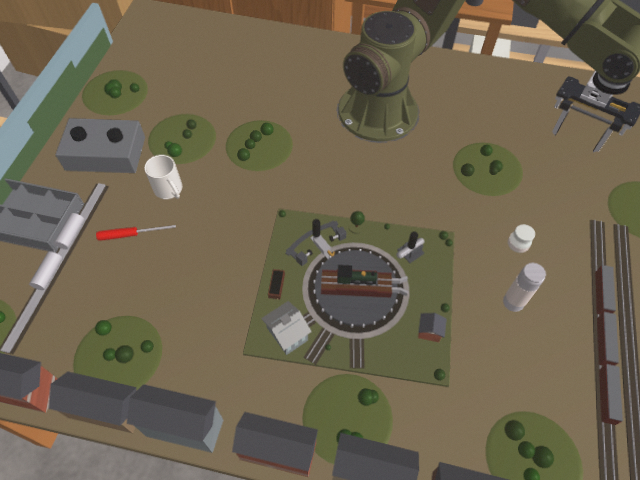

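Top view: the turntable is at about (289,223), the lever post near (329,258), the bolt post near (250,266), the shed at (331,172) and the hut at (226,199). The scene view shows the same layout, with the lever post at (317,228) and the bolt post at (413,240). I'll enlarge both next.

```bash
python3 - <<'E'
import cv2,numpy as np
a=cv2.imread('pics/top0.png')[150:300,208:375]; b=cv2.imread('pics/scene0.png')[205:380,245:460]
a=cv2.resize(a,(400,360),interpolation=3); b=cv2.resize(b,(400,326),interpolation=3)
a=cv2.imread('pics/top0.png')[225:290,225:375]; a=cv2.resize(a,None,fx=5,fy=5,interpolation=2)
b=cv2.imread('pics/scene0.png')[210:265,280:430]; b=cv2.resize(b,None,fx=5,fy=5,interpolation=2)[:275]
cv2.imwrite('pics/crop1.png',np.vstack([a,b]))
from h import *
for n,box in (('top',(225,290,230,350)),('scene',(212,262,290,430))):
    c={k:v for k,v in np.load(n+'0.npz').items()}
    P=cloud(c); g=c['frame'].max(2)
    # high-ish dark objects
    m=((g<45)).astype(np.uint8); z=np.zeros_like(m); r0,r1,c0,c1=box; z[r0:r1,c0:c1]=m[r0:r1,c0:c1]
    k,l,s,ce=cv2.connectedComponentsWithStats(z)
    for i in range(1,k):
        if s[i,4]>15: print(n,s[i],ce[i].round(1),np.median(P[l==i],0).round(1),P[l==i][:,2].max().round(1))
E
```

```text
scene [313 224   7  12  61] [315.5 229.5] [521.  -73.5  76.7] 105.7
scene [408 233   8  16  69] [411.6 241.2] [500.3 168.9  81.8] 106.9
```

View pics/crop1.png

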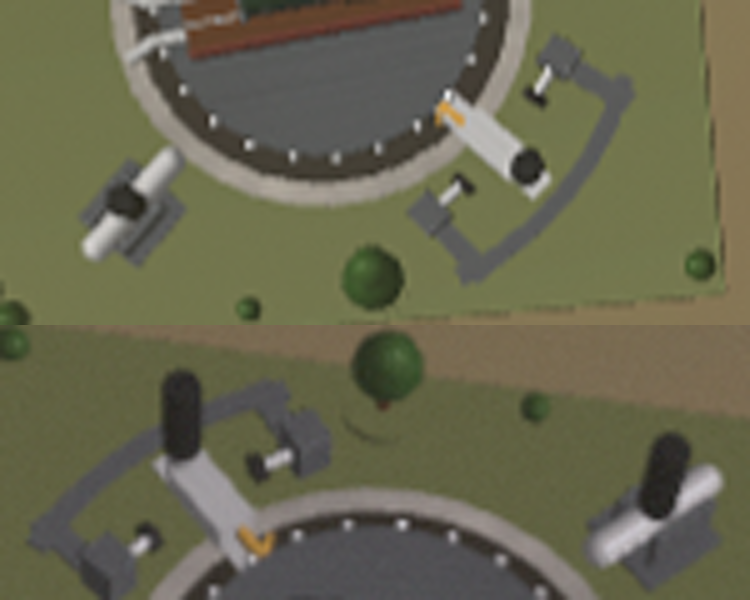

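The crop shows the lever post at top pixel (330.4,258.6) and the bolt post at (250,265.2). In the scene camera, their top ends are near (316.4,221.5) and (414,234.5).

```bash
python3 - <<'E'
from h import *
t={k:v for k,v in np.load('top0.npz').items()}; s={k:v for k,v in np.load('scene0.npz').items()}
def tri(a,b):
    o1,d1=ray(t,*a); o2,d2=ray(s,*b)
    A=np.c_[d1,-d2]; x=np.linalg.lstsq(A,o2-o1,rcond=None)[0]
    p,q=o1+d1*x[0],o2+d2*x[1]; return (p+q)/2,np.linalg.norm(p-q)
# centre of the top disc (scene: ~2px below top edge)
for n,a,b in (('lever',(330.2,258.0),(316.4,221.8)),('bolt',(250,264.8),(414.2,234.6))):
    p,e=tri(a,b); print(n,p.round(1),'gap',e.round(1),'top@102',onz(t,*a,102).round(1),'scene@102',onz(s,*b,102).round(1))
# ring (light stone)  ellipse -> axis
for n,c in(('top',t),('scene',s)):
    P=cloud(c); f=c['frame'].astype(int); m=(np.ptp(f,axis=2)<28)&(f.max(2)>120)&(abs(P[...,2]-15)<12)
    m=m.astype(np.uint8); 
    k,l,st,ce=cv2.connectedComponentsWithStats(m); i=1+np.argmax(st[1:,4]); print(n,st[i])
    v,u=np.where(l==i); Q=P[l==i]; z=np.median(Q[:,2]); X=np.array([onz(c,a,b,z)[:2] for a,b in zip(u,v)])
    # robust circle fit
    for _ in range(6):
        r=np.linalg.lstsq(np.c_[2*X,np.ones(len(X))],(X**2).sum(1),rcond=None)[0]; R=np.sqrt(r[2]+r[0]**2+r[1]**2)
        d=np.hypot(*(X-r[:2]).T)-R; X=X[abs(d)<max(12,0)]
    print('axis',r[:2].round(1),R.round(1),'z',z.round(1),len(X))
# panel by green mask
    hsv=cv2.cvtColor(c['frame'],cv2.COLOR_RGB2HSV); 
    mm=((P[...,2]>4)&(abs(P[...,0]-600)<330)&(abs(P[...,1]-50)<330)&(P[...,2]<25)&(hsv[...,0]>30)).astype(np.uint8)
    mm=cv2.morphologyEx(mm,cv2.MORPH_OPEN,np.ones((5,5)));k,l,st,ce=cv2.connectedComponentsWithStats(mm); i=1+np.argmax(st[1:,4])
    v,u=np.where(l==i); X=np.array([onz(c,a,b,12)[:2] for a,b in zip(u,v)]).astype(np.float32)
    print('panel',cv2.minAreaRect(X))
E
```

```text
lever [513.2 -72.4 101.6] gap 0.4 top@102 [513.2 -72.6 102. ] scene@102 [513.4 -72.1 102. ]
bolt [493.9 169.8 102. ] gap 3.9 top@102 [494.1 167.8 102. ] scene@102 [493.6 171.7 102. ]
top [ 247  170   84   96 1123]
axis [629.1  56.7] 127.2 z 13.3 1071
panel ((620.3685913085938, 164.8349151611328), (416.03955078125, 258.6760559082031), 4.533178806304932)
scene [ 302  252  108  110 1171]
axis [630.7  54.5] 126.4 z 14.9 860
panel ((452.14764404296875, -38.16704559326172), (16.329416275024414, 10.814506530761719), 12.74145221710205)
```

Request:
servo_tool(motion=[[[0.03,-0.06,0,0,0,-0.03,0.3],[0.065,-0.12,0,0,0,-0.062,0.3],[0.1,-0.18,0,0,0,-0.095,0.3],[0.13,-0.24,0,0,0,-0.13,0.3],[0.16,-0.3,0,0,0,-0.16,0.3],[0.195,-0.36,0,0,0,-0.195,0.3],[0.23,-0.42,0,0,0,-0.23,0.3],[0.26,-0.48,0,0,0,-0.26,0.3],[0.295,-0.54,0,0,0,-0.295,0.3],[0.32,-0.58,0,0,0,-0.32,0.3]]])

```text
clock: 1.1
eef_pos: [356.2, 222.3, 168.4]
eef_rot: [-3.141, 0.0, 1.767]
wrist_force: [0.5, 0.0, 0.6]
finger_gap: 65.4
finger_force: 0.0
```

Request:
servo_tool(motion=[[[0.035,-0.065,0,0,0,-0.033,0.3],[0.07,-0.13,0,0,0,-0.067,0.3],[0.105,-0.195,0,0,0,-0.1,0.3],[0.14,-0.26,0,0,0,-0.133,0.3],[0.175,-0.325,0,0,0,-0.167,0.3],[0.21,-0.39,0,0,0,-0.2,0.3],[0.245,-0.455,0,0,0,-0.233,0.3],[0.28,-0.52,0,0,0,-0.267,0.3],[0.305,-0.575,0,0,0,-0.29,0.3],[0.315,-0.593,0,0,0,-0.3,0.3]]])

```text
clock: 2.1
eef_pos: [513.6, -74.6, 167.9]
eef_rot: [-3.141, 0.001, 0.825]
wrist_force: [-0.5, -1.1, 0.1]
finger_gap: 66.0
finger_force: 0.0
```

```bash
python3 - <<'E'
from h import *
c=cam('wrist'); cv2.imwrite('pics/w1.png',c['frame'][...,::-1]); np.savez('w1.npz',**c)
s=manip.read_state(); print(s['eef_pos'],s['eef_rot'],s['wrist_force'],s['joints'].round(2))
P=cloud(c); m=((P[...,2]>70)&(P[...,2]<110)&(c['frame'].max(2)<70)&(np.hypot(P[...,0]-513,P[...,1]+72)<30)); m&=c['range_z']>0
print(m.sum(), P[m].mean(0) if m.any() else 0, np.argwhere(m).mean(0), P[m].min(0),P[m].max(0))
E
```

```text
[513.70022187 -74.44084973 167.84947629] [-3.14091663e+00  5.88704102e-04  8.25006074e-01] [0.1809648  0.1004492  0.77864773] [-0.21  0.23  1.61 -0.    1.3   0.53]
554 [515.93304791 -72.57982379  98.21824305] [231.68411552 316.06498195] [504.52911261 -83.58506504  70.29771838] [524.17721731 -64.61355059 104.68334879]
```

View pics/w1.png

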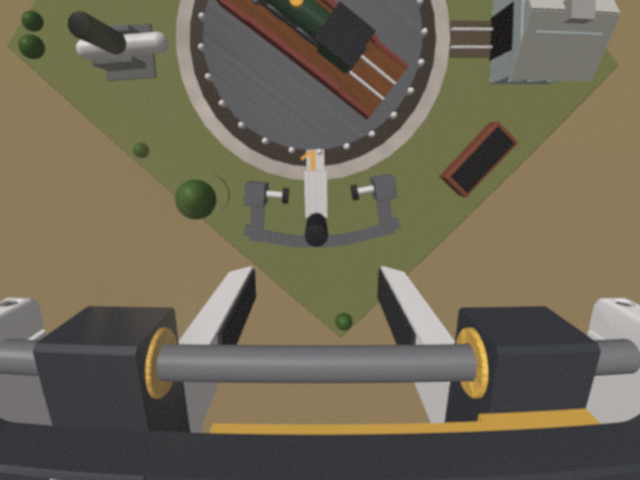

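The wrist view shows the lever post at (316,232), centred between the fingers, with the rear buffer at (287,195) and the front buffer at (355,191). There is nothing in the way of going down.

Request:
servo_tool(motion=[[[0,0.003,-0.04,0,0,0,0.3],[0,0.003,-0.08,0,0,0,0.3],[0,0.003,-0.12,0,0,0,0.3],[0,0.003,-0.16,0,0,0,0.3],[0,0.003,-0.2,0,0,0,0.3],[0,0.003,-0.22,0,0,0,0.35],[0,0.003,-0.223,0,0,0,0.45],[0,0.003,-0.223,0,0,0,0.55],[0,0.003,-0.223,0,0,0,0.6],[0,0.003,-0.223,0,0,0,0.65]]], newtons=15)

```text
clock: 3.15
eef_pos: [513.6, -71.0, 57.7]
eef_rot: [3.141, -0.001, 0.83]
wrist_force: [0.1, -0.5, -0.5]
finger_gap: 34.3
finger_force: 0.0
```

Request:
servo_tool(motion=[[[0,0,0,0,0,0,0.7],[0,0,0,0,0,0,0.75],[0,0,0,0,0,0,0.8],[0,0,0,0,0,0,0.85],[0,0,0,0,0,0,0.9],[0,0,0,0,0,0,1],[0,0,0,0,0,0,1]]], newtons=15)

```text
clock: 3.85
eef_pos: [513.3, -71.1, 57.0]
eef_rot: [3.141, -0.0, 0.83]
wrist_force: [-0.2, 0.2, 2.7]
finger_gap: 19.1
finger_force: 15.0
```

```bash
python3 - <<'E'
from h import *
for _ in range(3):
    c=cam('top'); s=manip.read_state(); print(s['eef_pos'].round(1),s['wrist_force'].round(2),s['finger_gap'],s['finger_force'],s['clock'])
E
```

```text
[513.3 -71.   57. ] [-0.82 -0.98  1.89] 19.306626386108523 15.000324100255966 3.9
[513.3 -71.1  57. ] [-0.87 -0.76  2.17] 19.07825838712968 15.000297278165817 3.95
[513.3 -71.   57. ] [-0.44 -0.76  3.4 ] 19.20471713908532 15.000281631946564 4.0
```

Request:
servo_tool(motion=[[[-0.0025,0.0024,0,0,0,0,1],[-0.005,0.0048,0,0,0,0,1],[-0.0075,0.0072,0,0,0,0,1],[-0.01,0.0097,0,0,0,0,1],[-0.0123,0.0121,0,0,0,0,1],[-0.0147,0.0145,0,0,0,0,1],[-0.0171,0.017,0,0,0,0,1],[-0.0195,0.0195,0,0,0,0,1],[-0.0218,0.022,0,0,0,0,1],[-0.0218,0.022,0,0,0,0,1]]])

```text
clock: 5.0
eef_pos: [502.3, -59.8, 57.0]
eef_rot: [-3.142, -0.0, 0.83]
wrist_force: [0.5, -0.5, 3.4]
finger_gap: 19.1
finger_force: 15.0
```

```bash
cat > f.py <<'E'
from h import *
A=np.array([630,55.5]); p=[];F=[]
for _ in range(8):
    manip.camera('top'); s=manip.read_state(); p.append(s['eef_pos']);F.append(s['wrist_force'])
p=np.mean(p,0);F=np.mean(F,0); d=(p[:2]-A); r=np.hypot(*d); a=np.arctan2(d[1],d[0])%(2*np.pi)
t=np.array([-d[1],d[0]])/r
print(p.round(2),'F',F.round(2),'r',r.round(1),'ang rel grasp',round(a-np.radians(227.31),4),'Ftan',(F[:2]@t).round(2),'Frad',(F[:2]@d/r).round(2),s['clock'])
E
python3 f.py
```

```text
[502.39 -59.92  56.98] F [ 0.87 -0.04  4.06] r 172.1 ang rel grasp -0.0904 Ftan 0.61 Frad -0.62 5.4
```

Request:
servo_tool(motion=[[[-0.0013,0.0015,0,0,0,0,1],[-0.0026,0.003,0,0,0,0,1],[-0.0039,0.0045,0,0,0,0,1],[-0.0053,0.006,0,0,0,0,1],[-0.0066,0.0075,0,0,0,0,1],[-0.0066,0.0075,0,0,0,0,1]]])

```text
clock: 6.0
eef_pos: [499.4, -57.0, 57.0]
eef_rot: [3.14, 0.0, 0.83]
wrist_force: [4.7, -6.8, 1.1]
finger_gap: 19.5
finger_force: 15.0
```

```bash
sed -i 's/range(8)/range(4)/' f.py; python3 f.py
```

```text
[499.39 -56.98  57.01] F [ 4.93 -6.7   1.17] r 172.4 ang rel grasp -0.1148 Ftan 8.29 Frad 0.64 6.2
```

Contact with the rear buffer is clear: about 3 mm at the handle, so roughly 2.7 mm at the buffer. Next is the forward stroke.

Request:
servo_tool(motion=[[[0.0037,-0.004,0,0,0,0,1],[0.0074,-0.008,0,0,0,0,1],[0.0111,-0.012,0,0,0,0,1],[0.0148,-0.016,0,0,0,0,1],[0.0185,-0.02,0,0,0,0,1],[0.0225,-0.0237,0,0,0,0,1],[0.0265,-0.0275,0,0,0,0,1],[0.0305,-0.0312,0,0,0,0,1],[0.0345,-0.0349,0,0,0,0,1],[0.0387,-0.0386,0,0,0,0,1]]])

```text
clock: 7.2
eef_pos: [517.8, -75.2, 56.9]
eef_rot: [-3.14, 0.001, 0.831]
wrist_force: [-4.6, 2.5, 8.8]
finger_gap: 19.0
finger_force: 15.0
```

Request:
servo_tool(motion=[[[0.0032,-0.0026,0,0,0,0,1],[0.0064,-0.0052,0,0,0,0,1],[0.0096,-0.0078,0,0,0,0,1],[0.0128,-0.0104,0,0,0,0,1],[0.0161,-0.0129,0,0,0,0,1],[0.0203,-0.0159,0,0,0,0,1],[0.0246,-0.0188,0,0,0,0,1],[0.0288,-0.0218,0,0,0,0,1],[0.033,-0.0248,0,0,0,0,1]]])

```text
clock: 8.1
eef_pos: [534.1, -87.6, 56.8]
eef_rot: [-3.139, 0.001, 0.831]
wrist_force: [-4.8, 0.8, 7.5]
finger_gap: 19.5
finger_force: 15.0
```

```bash
python3 f.py
```

```text
[534.29 -87.7   56.85] F [-2.97 -0.02  7.58] r 172.2 ang rel grasp 0.1559 Ftan -2.46 Frad 1.67 8.3
```

Request:
servo_tool(motion=[[[0.002,-0.0013,0,0,0,0,1],[0.004,-0.0026,0,0,0,0,1],[0.006,-0.0038,0,0,0,0,1],[0.008,-0.0051,0,0,0,0,1],[0.0101,-0.0064,0,0,0,0,1],[0.0101,-0.0064,0,0,0,0,1]]])

```text
clock: 8.9
eef_pos: [539.1, -90.6, 56.8]
eef_rot: [-3.139, 0.001, 0.83]
wrist_force: [-5.0, 2.1, 7.4]
finger_gap: 19.2
finger_force: 15.0
```

```bash
python3 f.py
```

```text
[539.04 -90.6   56.83] F [-4.72  1.96  7.46] r 172.1 ang rel grasp 0.1882 Ftan -5.04 Frad 0.83 9.1
```

Request:
servo_tool(motion=[[[0.0014,-0.0008,0,0,0,0,1],[0.0028,-0.0017,0,0,0,0,1],[0.0036,-0.0022,0,0,0,0,1],[0.0036,-0.0022,0,0,0,0,1]]])

```text
clock: 9.5
eef_pos: [540.3, -91.4, 56.8]
eef_rot: [-3.138, 0.001, 0.831]
wrist_force: [-9.4, 3.4, 11.3]
finger_gap: 19.4
finger_force: 15.0
```

```bash
python3 f.py; python3 - <<'E'
from h import *
c=cam('wrist'); cv2.imwrite('pics/w2.png',c['frame'][...,::-1]); np.savez('w2.npz',**c)
E
```

```text
[540.27 -91.4   56.78] F [-8.84  3.95 10.4 ] r 172.1 ang rel grasp 0.1967 Ftan -9.6 Frad 1.24 9.7
```

View pics/w2.png

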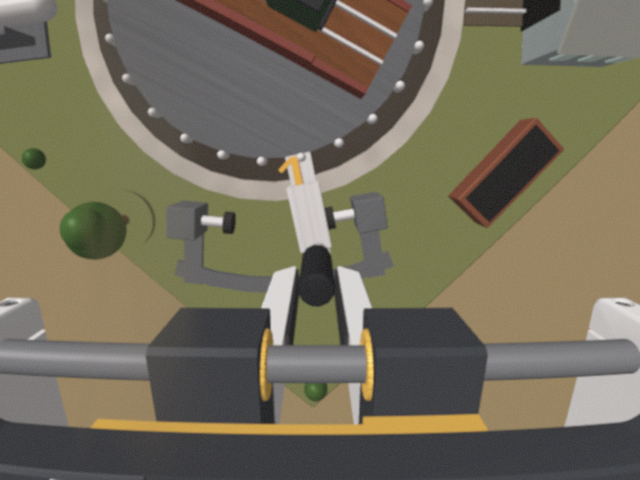

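The wrist view shows the lever resting against the front buffer at (330,217) with the tip lightly pressed. Force gives about 2.3 mm of compression. Now I'll measure the bridge angle before and after.

```bash
cat > br.py <<'E'
from h import *
import sys
def bridge(c,tag):
    P=cloud(c); hsv=cv2.cvtColor(c['frame'],cv2.COLOR_RGB2HSV)
    m=((hsv[...,0]<13)|(hsv[...,0]>172))&(hsv[...,1]>80)&(hsv[...,2]>50)&(np.hypot(P[...,0]-630,P[...,1]-55.5)<118)&(c['range_z']>0)
    m=cv2.morphologyEx(m.astype(np.uint8),cv2.MORPH_OPEN,np.ones((2,2)))>0
    X=P[m][:,:2]; 
    if len(X)<40: print(tag,'few',len(X)); return
    vx,vy,x0,y0=cv2.fitLine(X.astype(np.float32),cv2.DIST_HUBER,0,.01,.01).ravel()
    (_, (w,h), _)=r=cv2.minAreaRect(X.astype(np.float32)); b=cv2.boxPoints(r); e=b[1]-b[0] if np.linalg.norm(b[1]-b[0])>np.linalg.norm(b[2]-b[1]) else b[2]-b[1]
    f=lambda y,x:(np.degrees(np.arctan2(y,x)))%180
    print(tag,len(X),'fit',f(vy,vx).round(1),'rect',f(e[1],e[0]).round(1),'size',round(w),round(h),'mid',x0.round(),y0.round(),'-> bridge rad',np.radians(f(vy,vx)-139.8).round(3),np.radians(f(e[1],e[0])-139.8).round(3))
if __name__=='__main__':
    for n in sys.argv[1:]:
        if n.endswith('npz'): bridge({k:v for k,v in np.load(n).items()},n)
        else: bridge(cam(n),n)
E
python3 br.py top0.npz scene0.npz w1.npz w2.npz top scene
```

```text
top0.npz 339 fit 108.3 rect 10.3 size 254 170 mid 608.0 64.0 -> bridge rad -0.55 -2.261
scene0.npz 958 fit 99.9 rect 12.0 size 658 173 mid 649.0 65.0 -> bridge rad -0.696 -2.231
w1.npz 5335 fit 108.3 rect 80.9 size 159 115 mid 611.0 52.0 -> bridge rad -0.549 -1.028
w2.npz 8730 fit 124.9 rect 90.7 size 106 127 mid 623.0 19.0 -> bridge rad -0.26 -0.857
top 333 fit 112.4 rect 17.8 size 264 171 mid 605.0 55.0 -> bridge rad -0.479 -2.129
scene 933 fit 110.4 rect 12.4 size 674 176 mid 650.0 63.0 -> bridge rad -0.514 -2.224
```

Request:
servo_tool(motion=[[[-0.0055,0.0035,0,0,0,0,1],[-0.0111,0.007,0,0,0,0,1],[-0.0166,0.0105,0,0,0,0,1],[-0.0236,0.0155,0,0,0,0,1],[-0.0306,0.0205,0,0,0,0,1],[-0.0373,0.0258,0,0,0,0,1],[-0.044,0.0312,0,0,0,0,1],[-0.0485,0.035,0,0,0,0,1],[-0.0528,0.0388,0,0,0,0,1],[-0.057,0.0425,0,0,0,0,1]]])

```text
clock: 10.85
eef_pos: [512.9, -70.8, 56.8]
eef_rot: [-3.141, 0.0, 0.83]
wrist_force: [0.0, -3.2, 2.0]
finger_gap: 19.1
finger_force: 15.0
```

Request:
servo_tool(motion=[[[-0.005,0.0048,0,0,0,0,1],[-0.01,0.0096,0,0,0,0,1],[-0.0148,0.0144,0,0,0,0,1],[-0.0182,0.018,0,0,0,0,1],[-0.0212,0.0215,0,0,0,0,1],[-0.0238,0.0243,0,0,0,0,1],[-0.026,0.0268,0,0,0,0,1],[-0.0276,0.0286,0,0,0,0,1],[-0.0276,0.0286,0,0,0,0,1]]])

```text
clock: 11.75
eef_pos: [499.6, -57.1, 56.9]
eef_rot: [3.141, 0.0, 0.83]
wrist_force: [3.5, -5.8, -3.3]
finger_gap: 19.1
finger_force: 15.0
```

```bash
python3 f.py
```

```text
[499.65 -57.14  56.88] F [ 3.48 -5.24 -3.2 ] r 172.3 ang rel grasp -0.1131 Ftan 6.25 Frad 0.79 11.95
```

Request:
servo_tool(motion=[[[0.0035,-0.0038,0,0,0,0,1],[0.0071,-0.0076,0,0,0,0,1],[0.0106,-0.0115,0,0,0,0,1],[0.0142,-0.0153,0,0,0,0,1],[0.0177,-0.0191,0,0,0,0,1],[0.0217,-0.0228,0,0,0,0,1],[0.0258,-0.0266,0,0,0,0,1],[0.0298,-0.0303,0,0,0,0,1],[0.0339,-0.034,0,0,0,0,1],[0.0379,-0.0377,0,0,0,0,1]]])

```text
clock: 12.95
eef_pos: [517.8, -75.6, 56.8]
eef_rot: [-3.14, 0.001, 0.83]
wrist_force: [-5.8, 1.1, 2.6]
finger_gap: 19.3
finger_force: 15.0
```

Request:
servo_tool(motion=[[[0.004,-0.0032,0,0,0,0,1],[0.008,-0.0065,0,0,0,0,1],[0.012,-0.0097,0,0,0,0,1],[0.0161,-0.0129,0,0,0,0,1],[0.0217,-0.0169,0,0,0,0,1],[0.0274,-0.0209,0,0,0,0,1],[0.033,-0.0248,0,0,0,0,1],[0.038,-0.0279,0,0,0,0,1],[0.043,-0.0311,0,0,0,0,1],[0.0463,-0.0331,0,0,0,0,1]]])

```text
clock: 13.95
eef_pos: [540.6, -91.9, 56.7]
eef_rot: [-3.139, 0.001, 0.83]
wrist_force: [-11.6, 2.9, 7.4]
finger_gap: 19.6
finger_force: 15.0
```

```bash
python3 f.py; python3 br.py scene
```

```text
[540.54 -91.89  56.77] F [-10.52   1.93   5.48] r 172.4 ang rel grasp 0.1996 Ftan -10.0 Frad 3.81 14.15
scene 938 fit 124.7 rect 176.9 size 166 712 mid 645.0 72.0 -> bridge rad -0.263 0.647
```

Request:
servo_tool(motion=[[[-0.0055,0.0035,0,0,0,0,1],[-0.0109,0.0069,0,0,0,0,1],[-0.0162,0.0102,0,0,0,0,1],[-0.0232,0.0151,0,0,0,0,1],[-0.0302,0.0201,0,0,0,0,1],[-0.0369,0.0254,0,0,0,0,1],[-0.0436,0.0308,0,0,0,0,1],[-0.0481,0.0346,0,0,0,0,1],[-0.0524,0.0384,0,0,0,0,1],[-0.0566,0.0421,0,0,0,0,1]]])

```text
clock: 15.2
eef_pos: [513.0, -70.9, 56.9]
eef_rot: [-3.141, 0.0, 0.83]
wrist_force: [0.5, -2.5, -2.5]
finger_gap: 19.3
finger_force: 15.0
```

Request:
servo_tool(motion=[[[-0.005,0.0048,0,0,0,0,1],[-0.01,0.0096,0,0,0,0,1],[-0.0148,0.0144,0,0,0,0,1],[-0.0182,0.018,0,0,0,0,1],[-0.0212,0.0215,0,0,0,0,1],[-0.0238,0.0243,0,0,0,0,1],[-0.026,0.0268,0,0,0,0,1],[-0.0276,0.0286,0,0,0,0,1],[-0.0276,0.0286,0,0,0,0,1]]])

```text
clock: 16.1
eef_pos: [499.6, -57.1, 57.0]
eef_rot: [3.14, 0.0, 0.83]
wrist_force: [2.9, -7.2, -6.2]
finger_gap: 18.8
finger_force: 15.0
```

```bash
python3 f.py
```

```text
[499.67 -57.2   56.95] F [ 2.44 -5.77 -5.35] r 172.3 ang rel grasp -0.1127 Ftan 5.96 Frad 1.93 16.3
```

Request:
servo_tool(motion=[[[0.0035,-0.0038,0,0,0,0,1],[0.0071,-0.0076,0,0,0,0,1],[0.0106,-0.0115,0,0,0,0,1],[0.0142,-0.0153,0,0,0,0,1],[0.0177,-0.0191,0,0,0,0,1],[0.0217,-0.0228,0,0,0,0,1],[0.0258,-0.0266,0,0,0,0,1],[0.0298,-0.0303,0,0,0,0,1],[0.0339,-0.034,0,0,0,0,1],[0.0379,-0.0377,0,0,0,0,1]]])

```text
clock: 17.3
eef_pos: [517.9, -75.6, 56.9]
eef_rot: [-3.14, 0.001, 0.83]
wrist_force: [-5.7, 0.2, 1.1]
finger_gap: 19.0
finger_force: 15.0
```

Request:
servo_tool(motion=[[[0.004,-0.0032,0,0,0,0,1],[0.008,-0.0065,0,0,0,0,1],[0.012,-0.0097,0,0,0,0,1],[0.0161,-0.0129,0,0,0,0,1],[0.0217,-0.0169,0,0,0,0,1],[0.0274,-0.0209,0,0,0,0,1],[0.033,-0.0248,0,0,0,0,1],[0.038,-0.0279,0,0,0,0,1],[0.043,-0.0311,0,0,0,0,1],[0.0457,-0.0327,0,0,0,0,1]]])

```text
clock: 18.3
eef_pos: [540.4, -91.9, 56.8]
eef_rot: [-3.139, 0.001, 0.83]
wrist_force: [-11.5, 2.6, 4.9]
finger_gap: 19.3
finger_force: 15.0
```

```bash
python3 f.py; python3 br.py scene
```

```text
[540.32 -91.85  56.86] F [-10.84   0.33   3.64] r 172.5 ang rel grasp 0.1983 Ftan -9.43 Frad 5.35 18.5
scene 938 fit 138.1 rect 177.8 size 147 708 mid 638.0 74.0 -> bridge rad -0.03 0.663
```

The bridge is at about -0.03 rad, so no more strokes are needed. I'll back off the buffer, let go and rise.

Request:
servo_tool(motion=[[[-0.0034,0.0021,0,0,0,0,1],[-0.0068,0.0042,0,0,0,0,1],[-0.0068,0.0042,0,0,0,0,1],[-0.0068,0.0042,0,0,0,0,0.5],[-0.0068,0.0042,0,0,0,0,0.4],[-0.0068,0.0042,0,0,0,0,0.4],[-0.0068,0.0042,0,0,0,0,0.4],[-0.0068,0.0042,0,0,0,0,0.4],[-0.0068,0.0042,0.03,0,0,0,0.4],[-0.0068,0.0042,0.08,0,0,0,0.4]]])

```text
clock: 19.55
eef_pos: [537.0, -89.6, 96.1]
eef_rot: [-3.139, 0.001, 0.83]
wrist_force: [0.3, 0.3, 0.5]
finger_gap: 56.3
finger_force: 0.0
```

```bash
python3 - <<'E'
from h import *
s=manip.read_state(); print(s['eef_pos'],s['finger_gap'],s['wrist_force'])
E
```

```text
[536.96033505 -89.64204678  96.14440663] 56.324990286649104 [0.26345881 0.31426484 0.46894427]
```

Request:
servo_tool(motion=[[[0,0,0.08,0,0,0.01,0.4],[0,0.01,0.144,0,0,0.04,0.4],[-0.01,0.06,0.144,0,0,0.085,0.4],[-0.02,0.12,0.144,0,0,0.13,0.4],[-0.03,0.18,0.144,0,0,0.175,0.4],[-0.04,0.24,0.144,0,0,0.22,0.4],[-0.05,0.3,0.144,0,0,0.265,0.4],[-0.06,0.36,0.144,0,0,0.31,0.4],[-0.07,0.42,0.144,0,0,0.355,0.4],[-0.08,0.47,0.144,0,0,0.4,0.4]]])

```text
clock: 20.55
eef_pos: [497.4, 146.6, 169.0]
eef_rot: [3.141, -0.0, 2.093]
wrist_force: [0.1, 0.1, 0.5]
finger_gap: 56.2
finger_force: 0.0
```

Request:
servo_tool(motion=[[[-0.003,0.02,0,0,0,0.04,0.4],[-0.005,0.035,0,0,0,0.08,0.4],[-0.007,0.048,0,0,0,0.1134,0.4],[-0.007,0.048,0,0,0,0.1134,0.4]]])

```text
clock: 20.95
eef_pos: [494.2, 169.8, 169.0]
eef_rot: [3.141, -0.0, 2.445]
wrist_force: [-0.1, 0.7, -0.4]
finger_gap: 56.3
finger_force: 0.0
```

```bash
python3 - <<'E'
from h import *
c=cam('wrist'); cv2.imwrite('pics/w3.png',c['frame'][...,::-1]); np.savez('w3.npz',**c)
s=manip.read_state(); print(s['eef_pos'],s['eef_rot'],s['joints'].round(2))
P=cloud(c); m=(P[...,2]>98)&(P[...,2]<110)&(c['frame'].max(2)<70)&(np.hypot(P[...,0]-494,P[...,1]-170)<25)&(c['range_z']>0)
v,u=np.where(m); print(m.sum(),P[m].mean(0),u.mean(),v.mean(), onz(c,u.mean(),v.mean(),102))
E
python3 br.py scene w3.npz
```

```text
[494.27644006 169.3249698  168.96279144] [3.14150004e+00 1.82920643e-05 2.44121726e+00] [ 0.26  0.24  1.6   0.    1.31 -0.61]
399 [492.74008274 170.74169188 102.25204004] 316.8471177944862 234.0125313283208 [492.77687188 170.71205353 102.        ]
scene 926 fit 137.4 rect 177.8 size 146 705 mid 637.0 76.0 -> bridge rad -0.041 0.663
w3.npz 2382 fit 139.8 rect 140.0 size 58 323 mid 577.0 98.0 -> bridge rad 0.001 0.004
```

View pics/w3.png

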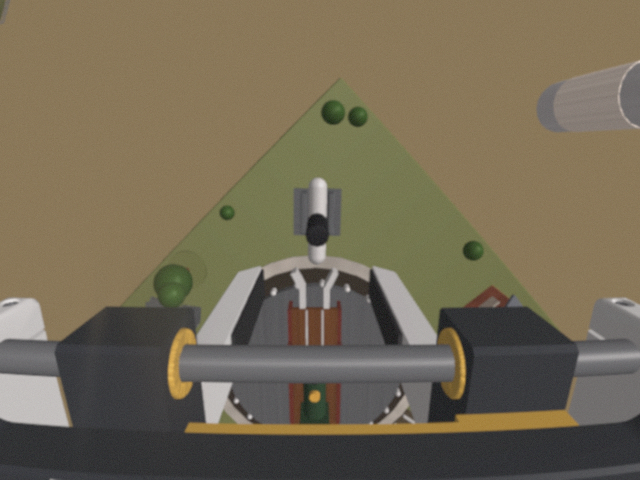

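The wrist view shows the fork jaws at (315,285) straight in line with the bolt at (317,240), and the handle top at (317,234). The fork is aligned, so I'll go down and grip the handle.

Request:
servo_tool(motion=[[[-0.0025,0.0024,-0.04,0,0,0,0.4],[-0.0025,0.0024,-0.08,0,0,0,0.4],[-0.0025,0.0024,-0.12,0,0,0,0.4],[-0.0025,0.0024,-0.16,0,0,0,0.4],[-0.0025,0.0024,-0.2,0,0,0,0.4],[-0.0025,0.0024,-0.22,0,0,0,0.5],[-0.0025,0.0024,-0.221,0,0,0,0.6],[-0.0025,0.0024,-0.221,0,0,0,0.7],[-0.0025,0.0024,-0.221,0,0,0,0.75],[-0.0025,0.0024,-0.221,0,0,0,0.8]]], newtons=40)

```text
clock: 22.05
eef_pos: [493.5, 170.5, 59.3]
eef_rot: [3.14, 0.001, 2.443]
wrist_force: [1.2, 1.1, 0.1]
finger_gap: 20.5
finger_force: 1.2
```

Request:
servo_tool(motion=[[[0,0,0,0,0,0,0.85],[0,0,0,0,0,0,0.9],[0,0,0,0,0,0,1],[0,0,0,0,0,0,1],[0,0,0,0,0,0,1]]], newtons=40)

```text
clock: 22.55
eef_pos: [493.7, 170.7, 59.1]
eef_rot: [3.14, 0.001, 2.443]
wrist_force: [3.3, 4.5, 4.7]
finger_gap: 18.2
finger_force: 40.0
```

Request:
servo_tool(motion=[[[0.0061,-0.0038,0,0,0,0,1],[0.0116,-0.0085,0,0,0,0,1],[0.0171,-0.0131,0,0,0,0,1],[0.0226,-0.0178,0,0,0,0,1],[0.0281,-0.0224,0,0,0,0,1],[0.0326,-0.0262,0,0,0,0,1],[0.0371,-0.03,0,0,0,0,1],[0.0416,-0.0338,0,0,0,0,1],[0.0461,-0.0376,0,0,0,0,1],[0.0506,-0.0414,0,0,0,0,1]]])

```text
clock: 23.55
eef_pos: [518.1, 149.8, 59.0]
eef_rot: [-3.141, -0.001, 2.443]
wrist_force: [-4.7, 2.6, 10.1]
finger_gap: 18.3
finger_force: 40.0
```

```bash
python3 f.py
```

```text
[518.64 149.31  59.08] F [ 0.59 -1.43  7.62] r 145.6 ang rel grasp -1.5258 Ftan 0.71 Frad -1.37 23.75
```

Request:
servo_tool(motion=[[[0.0023,-0.0019,0,0,0,0,1],[0.0046,-0.0039,0,0,0,0,1],[0.0069,-0.0058,0,0,0,0,1],[0.0092,-0.0077,0,0,0,0,1],[0.0107,-0.009,0,0,0,0,1],[0.0115,-0.0097,0,0,0,0,1],[0.0115,-0.0097,0,0,0,0,1]]])

```text
clock: 24.45
eef_pos: [523.9, 144.8, 59.1]
eef_rot: [-3.141, -0.0, 2.443]
wrist_force: [-3.5, 1.7, 10.5]
finger_gap: 18.0
finger_force: 40.0
```

```bash
python3 f.py
```

```text
[523.89 144.81  59.08] F [-3.54  1.24  9.95] r 138.7 ang rel grasp -1.5254 Ftan 1.33 Frad 3.51 24.65
```

Request:
servo_tool(motion=[[[0.0008,-0.0006,0,0,0,0,1],[0.0015,-0.0013,0,0,0,0,1],[0.0023,-0.0019,0,0,0,0,1],[0.0023,-0.0019,0,0,0,0,1]]])

```text
clock: 25.05
eef_pos: [524.1, 144.6, 59.0]
eef_rot: [-3.141, -0.002, 2.443]
wrist_force: [-10.3, 5.8, 13.5]
finger_gap: 18.2
finger_force: 40.0
```

```bash
python3 f.py
```

```text
[524.13 144.58  59.04] F [-9.65  6.43 13.26] r 138.4 ang rel grasp -1.5252 Ftan 1.29 Frad 11.52 25.25
```

Request:
servo_tool(motion=[[[0.0008,-0.0006,0,0,0,0,1],[0.0015,-0.0013,0,0,0,0,1],[0.0015,-0.0013,0,0,0,0,1]]])

```text
clock: 25.55
eef_pos: [524.2, 144.5, 59.0]
eef_rot: [-3.14, -0.004, 2.443]
wrist_force: [-15.0, 10.5, 15.3]
finger_gap: 17.9
finger_force: 40.0
```

```bash
python3 f.py
```

```text
[524.18 144.52  59.01] F [-14.61  10.32  15.76] r 138.3 ang rel grasp -1.5251 Ftan 1.51 Frad 17.82 25.75
```

Request:
servo_tool(motion=[[[-0.0012,0.001,0,0,0,0,1],[-0.0026,0.0022,0,0,0,0,1],[-0.0026,0.0022,0,0,0,0,0.7],[-0.0026,0.0022,0,0,0,0,0.5],[-0.0026,0.0022,0,0,0,0,0.5],[-0.0026,0.0022,0,0,0,0,0.5],[-0.0026,0.0022,0,0,0,0,0.5],[-0.0026,0.0022,0.03,0,0,0,0.5],[-0.0026,0.0022,0.1,0,0,0,0.5],[-0.0026,0.0022,0.19,0,0,0,0.5]]])

```text
clock: 26.75
eef_pos: [523.7, 144.0, 153.1]
eef_rot: [-3.139, -0.002, 2.443]
wrist_force: [0.3, -0.1, -0.0]
finger_gap: 46.7
finger_force: 0.0
```

Request:
servo_tool(motion=[[[-0.02,0.02,0.06,0,0,0,0.5],[-0.08,0.07,0.06,0,0,0,0.5],[-0.14,0.12,0.06,0,0,0,0.5],[-0.14,0.12,0.06,0,0,0,0.5]]])

```text
clock: 27.15
eef_pos: [452.4, 206.2, 183.9]
eef_rot: [3.141, -0.0, 2.446]
wrist_force: [0.1, -0.1, -0.9]
finger_gap: 47.0
finger_force: 0.0
```

```bash
python3 br.py scene; python3 - <<'E'
from h import *
c=cam('wrist'); d=cam('top'); s=cam('scene')
P=cloud(d); 
a=cv2.resize(d['frame'][150:300,208:375],(400,360),interpolation=2); b=cv2.resize(s['frame'][205:360,250:422],(400,360),interpolation=2)
cv2.imwrite('pics/end.png',np.hstack([a,b])[...,::-1]); print(manip.read_state()['eef_pos'],manip.read_state()['clock'])
E
```

```text
scene 930 fit 137.4 rect 177.7 size 148 720 mid 636.0 76.0 -> bridge rad -0.042 0.662
[455.23285579 203.84613315 183.38221213] 27.35
```

View pics/end.png

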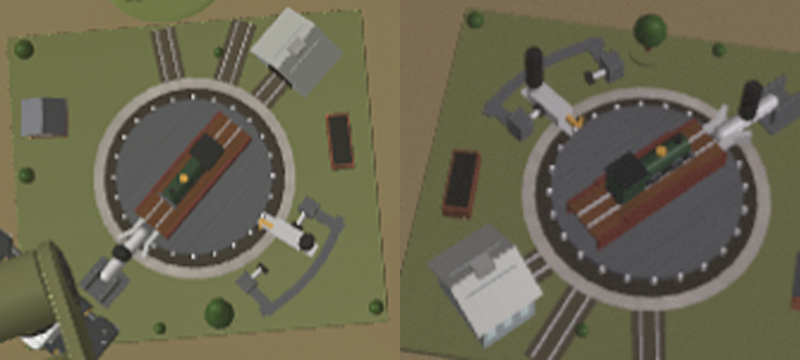

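The end view shows the bolt inside the fork (left picture, about (130,245)), the bridge lined up with the shed road at (265,90), and the gripper clear of everything.

```bash
python3 -c "
from cell import manip
print(manip.sign_off())"
```

```text
the job is handed in; nothing more can be done
None
```

The job is handed in at about 27 s of the 70 s allowed: three gentle pump strokes brought the fork round to face the bolt, the bolt was pushed 40 mm to its end stop, and the arm let go and moved clear.

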